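# Close up the analyser and start the measurement

### The arm

A 6-joint arm with a two-finger parallel gripper is mounted at the origin on the work surface. World frame = base frame: x ahead of the robot, y to its left, z up, the work surface at z = 0. Lengths are in m, angles in degrees, forces in N, time in s.
With the tool pointing down it reaches from about 0.325 to 0.925 m from the base axis. Payload 3.1 kg.
Tool frame: the origin (TCP) lies on the centre line of the jaws, within the pads' length; the fingertips stand 11 mm ahead of it and the grasp point (between the pads) lies 8 mm behind it; z points along the fingers, y is the line along which they close (so a half turn about z gives the same grasp; the last joint's range is limited). The gripper opens to 85 mm and grips with 20 to 120 N. Pads are 22 mm wide; open, the fingers measure 114 mm over their backs; the gripper's body (76 mm by 85 mm) begins 54 mm behind the grasp point. The pads swing forward as they close: fully open they stand 13 mm farther back than shut.
Start: joints at [63.415, 12.427, 92.441, -0, 75.132, -6.429], TCP at [0.215, 0.587, 0.218] pointing down, gripper open.
Joint ranges: [-157.48, 157.48], [-44.54, 120.13], [17.64, 146.25], [-64.5, 244.5], [7.68, 150.69], [-147.95, 147.95]. Speed limits (degrees/s): [159.86, 159.86, 180, 180, 180, 180].

### API

Orientations are given as [roll, pitch, yaw] about the fixed x, y, z axes, in that order (R = Rz(yaw) Ry(pitch) Rx(roll)).
In Python, from plant import manip, capture, camera_info, job gives the robot as it stands.
- The arm moves only by the tool move_arm, never from a script. Its argument "targets" is a list that holds one entry, the list of rows, each a list of 4 numbers: the shift along the tool's x, y, z scaled (see below), then the turn about the tool's z scaled (see below). A call has exactly 8 rows; each row shifts and turns the commanded pose from where the row before left it, along the tool's axes as they then stand; what a row does not reach is not made up. The controller multiplies each number of a shift by 0.02 m and each number of a turn by 0.12 rad. A row lasts 1/8 s, in which the tool goes at most 62.5 mm and 10.7 degrees, less where a joint would pass 70% of its speed; a pose out of reach is approached as far as the arm can. A call with a number of a shift or a turn outside -1 to 1 is refused whole. A call with a gripper value outside its range is refused whole. "fingers" is the closure, from -1 (fully open) to 1 (shut), set as the call begins (left out, the last holds). The fingers move at their own pace and stop on an object; the grip force is fixed at half the most. Time passes only in rows, so rows that do not move let the fingers close, or fill a call up. It gives the time, the measured TCP pose, the force, the opening and the grip force at its end, in the units of the state.
- manip.read_state(): the state, without advancing time (a new reading comes with each control period).
- capture(name): name is "side" or "top" or "wrist"; returns the picture (420x560x3 uint8, red, green, blue); there is no depth.
- camera_info(name): a dict with "camera_matrix" (3x3 intrinsics, pixels), "R" (3x3) and "t" (3): a world point X has camera coordinates R X + t. Camera axes: x right, y down, z forward; pixel columns grow to the right and rows downward; lengths in m; the calibration is good to about 2 mm. A picture is of the moment at which its call begins: read the wrist's pose just before it. camera_info takes no time and is no camera call; for the wrist camera it gives the pose at the moment of the call.
- job.finish_job(): hands the job in; it is judged then, once.
The state is a dict: "time": time; "q": joint angles; "joint_velocities": joint speeds; "effort": joint torques, N m; "position": TCP position; "eef_rot": TCP orientation; "force": force on the tool from outside, world axes, zero at the start; "wrist_torque": the same for the moment, N m; "opening": finger opening in m; "finger_force": force on a finger pad.
Only numpy, scipy, OpenCV 4.12 (cv2) and the standard library are available. Lean on these libraries where they do the work, as an engineer would, in place of code of your own. Each camera call takes 0.05 s, during which the arm holds its last target. There are 200 camera calls.

### The job

The sample dish is waiting on the analyser's pulled-out tray. Push the tray fully home with the fingertips while the lid is still open, then push the lid down until it is fully shut, then press the start button fully down and take the hand away. Grasp nothing: do not touch the dish, which stays upright on its tray, and leave the other things on the bench where they stand.

Things in the scene. Friction and masses are not known exactly. Their poses are not given: they have to be found in the camera images.
- analyser: The white plastic benchtop analyser, fixed to the bench, turned up to 0.3 rad. Origin on the bench; x from its front to its back, y to its left seen from the robot. The case covers x -80..+160, y -150..+120 mm, 85 mm high; tray at the front, lid on top, button on the control side (y below -20 mm), flat deck behind the lid (x above +50 mm).
- tray (a joint): How far the tray is pulled out towards the robot, m: 0 = fully home, 0.085 = its stop; it starts 0.045 to 0.07 out. It slides along the analyser's x axis and stays where it is left (friction about 2 N). Its floor is an aluminium sheet between low 10 mm rims.
- tray_face (a point): Centre of the flat outer face of the tray's grey front panel (116 mm wide, 56 mm high, 12 mm thick), 40 mm above the bench, facing the robot along the analyser's -x. The panel reaches from 12 to 68 mm above the bench; when home its face is at x -92, y +40 mm in the analyser's frame, 12 mm in front of the case.
- tray_seat (a point): The middle of the tray's floor, on which the dish stands (not exactly centred), 28 mm above the bench, 62 mm behind the tray's outer face, on its centre line. It moves with the tray.
- lid (a joint): Angle of the lid, rad: 0 = shut (lying level on the case), growing as it opens upward, 1.5 = its stop; it starts between 1.05 and 1.35, standing up. A stiff hinge: it stays wherever it is left and must be pushed all the way down, with about 1 to 4 N near its edge.
- lid_hinge (a point): Middle of the lid's hinge line, at the lid's underside, fixed on the case at x +50, y +40, z 85 mm in the analyser's frame; its axes are the analyser's. The hinge line runs along y, on the far side of the lid.
- lid_edge (a point): Middle of the lid's free edge on its outer (upper when shut) surface, 130 mm from the hinge line. The lid is a plain grey slab 130 mm long, 140 mm wide, 12 mm thick, without a handle; its outer surface faces up when shut, away from the robot when it stands up.
- start (a joint): Travel of the start button, m: 0 = up, 0.006 = fully down; it springs back. Fully down takes 5 N.
- start_top (a point): Centre of the top of the start button, a round grey push button 26 mm across in a low black housing on the control side of the case, to the right of the lid seen from the robot. It is pressed straight down.
- dish: The sample dish, a white ceramic open bowl 48 mm across and 14 mm high, loose on the tray's floor; origin at the centre of its underside, z up.
- jar: Bystander: brown glass jar 40 mm across, 65 mm high, on the bench in front of the control side of the analyser. Origin at the centre of its underside.
- vial: Bystander: clear vial 26 mm across, 50 mm high, on the bench in front of the analyser, left of the tray. Origin at the centre of its underside.
- petri: Bystander: closed clear flat dish 60 mm across, 14 mm high, on the deck of the analyser, behind the control side. Origin at the centre of its underside.
- beaker: Bystander: glass beaker 60 mm across, 80 mm high, on the bench left of the analyser. Origin at the centre of its underside.
- slidebox: Bystander: blue slide box 100 x 50 x 34 mm on the bench right of the analyser. Origin at the centre of its underside.
- washbottle: Bystander: white bottle 66 mm across, 170 mm high, far right. Origin at the centre of its underside.
- wipes: Bystander: green carton of wipes 120 x 120 x 120 mm, far left. Origin at the centre of its underside.
Not all that is in view belongs to the job. Leave any blue or orange look-alike of the dish alone.

How it is judged (in metres and radians):
On the way, in this order (a step that is already met when the one before it is completed fails the run):
1. the tray is fully home (within 4 mm) while the lid still stands open (value of joint tray below 0.004 m and value of joint lid above 0.7 rad), for 0.2 s.
2. the lid is shut (within 0.04 rad) with the tray home (value of joint lid below 0.04 rad and value of joint tray below 0.004 m), for 0.2 s.
3. the start button is pressed down (at least 4 of its 6 mm) with tray and lid shut (all of step 2 and value of joint start above 0.004 m), for 0.05 s.
At the end, for the whole second after the job is handed in: The tray is home within 4 mm, the lid shut within 0.04 rad, the button up again after its press (within 2 mm), and the dish rests upright on the tray's floor within 36 mm of the middle of its floor (all of step 2 and value of joint start below 0.002 m and horizontal distance between dish and tray_seat below 0.036 m and z of dish in the frame of tray_seat below 0.008 m and angle between dish's own z axis and vertical below 0.2 rad and linear speed of dish below 0.02 m/s); the robot touches nothing.
It fails at once if the start button is pressed (past 3 mm) before the tray is home and the lid shut (value of joint start above 0.003 m and (value of joint lid above 0.1 rad or value of joint tray above 0.01 m)).
It fails at once if the fingers push or hold the dish (over 0.5 N) (contact force between the fingers and dish above 0.5 N).
It fails at once if the dish is lifted off the tray (over 10 mm) or tipped (z of dish in the frame of tray_seat above 0.01 m or angle between dish's own z axis and vertical above 0.4 rad).
It fails at once if a bystander is moved by more than 20 mm (distance of any of jar, vial, petri, beaker, slidebox, washbottle, wipes from where it was at the start of the episode above 0.02 m).
It also fails if it takes over 58 s, if anything falls off the work surface, if the arm or the gripper's body presses on something with over 40 N, if the wrist force passes 120 N, or if a joint passes its speed limit or range.

## Working session

There is one attempt and no reset: what is moved stays moved. The work goes in short steps, Python scripts to look and compute and a tool call to move; the robot and the scene stay as the last step left them, time stands still between calls to the robot, and variables do not carry over. Pictures are saved under pics/ and viewed, at most 10 in all, crops included, and the job is handed in when it is done.

Besides the shell and the picture viewer there is one more tool, called after "Emit:" by a JSON object that holds its "op" and its "data", one argument or row to a line. move_arm: Moves the arm, as the interface text tells. Its arguments: {"type":"object","properties":{"targets":{"type":"array","items":{"type":"array","items":{"type":"array","items":{"type":"number"}}}},"fingers":{"type":"number"}},"required":["targets"]}

```bash
mkdir -p pics; python3 - <<'E'
from plant import manip,capture,camera_info
import cv2,numpy as np
s=manip.read_state();print(s['time'],s['position'],s['eef_rot'],s['opening'])
for n in("top","side"):
    im=capture(n);cv2.imwrite(f"pics/{n}0.png",im[...,::-1]);c=camera_info(n);print(n,np.round(c['camera_matrix'],1).tolist(),np.round(c['R'],3).tolist(),np.round(c['t'],3).tolist())
E
```

```text
0.0 [0.21496638 0.58595746 0.21673253] [-1.79859106e+02 -1.48506775e-02  1.59844198e+02] 0.08537874709795666
top [[506.4, 0.0, 278.8], [0.0, 506.4, 214.5], [0.0, 0.0, 1.0]] [[-0.004, -1.0, -0.013], [-0.991, 0.006, -0.131], [0.131, 0.013, -0.991]] [0.04, 0.573, 1.296]
side [[397.3, 0.0, 281.0], [0.0, 397.3, 214.5], [0.0, 0.0, 1.0]] [[-0.971, -0.239, 0.006], [-0.151, 0.593, -0.791], [0.185, -0.769, -0.612]] [0.55, 0.147, 0.971]
```

View pics/top0.png

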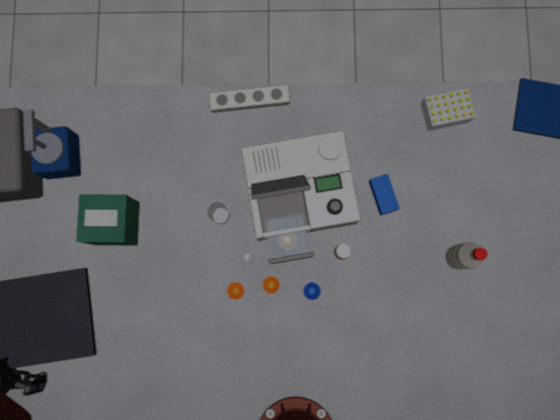

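View pics/side0.png

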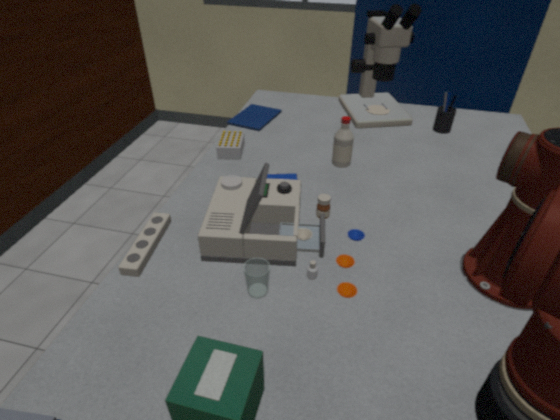

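The top view shows the analyser around (300,185). The tray panel is at (291,258), the dish at (288,241), the lid's edge-on slab at (280,186), and the button at (335,206).

Dish candidates are white (288,241), orange (236,291) and (271,285), and blue (312,291). By the description it is the white one on the tray. I'll check that in a close crop.

```bash
cat > h.py <<'E'
import numpy as np
from plant import camera_info
def ray(n,u,v,z,c=None):
    c=c or camera_info(n);R,t,K=map(np.array,(c['R'],c['t'],c['camera_matrix']))
    o=-R.T@t;d=R.T@np.linalg.inv(K)@[u,v,1];return o+d*(z-o[2])/d[2]
E
python3 - <<'E'
import cv2
im=cv2.imread("pics/top0.png")[125:275,230:370]
im=cv2.convertScaleAbs(im,alpha=1.3)
cv2.imwrite("pics/crop.png",cv2.resize(im,None,fx=4,fy=4,interpolation=cv2.INTER_CUBIC))
from h import *
for n,p,z in[("caseBL",(243,148),.085),("caseBR",(346,132),.085),("FR",(358,226),.085),("FL",(254,237),.085),("panL",(270,261),.068),("panR",(313,254),.068),("dish",(288,241),.035),("button",(335,206),.095),("jar",(343,251),.065),("vial",(249,258),.05),("petri",(330,149),.095)]:print(n,ray("top",*p,z).round(4))
E
```

```text
caseBL [0.7412 0.1285 0.085 ]
caseBR [ 0.7816 -0.1387  0.085 ]
FR [ 0.5364 -0.1636  0.085 ]
FL [0.51   0.0995 0.085 ]
panL [0.45   0.0597 0.068 ]
panR [ 0.4672 -0.0499  0.068 ]
dish [0.5033 0.0134 0.035 ]
button [ 0.5864 -0.1055  0.095 ]
jar [ 0.4746 -0.1267  0.065 ]
vial [0.4587 0.1145 0.05  ]
petri [ 0.7341 -0.0955  0.095 ]
```

View pics/crop.png

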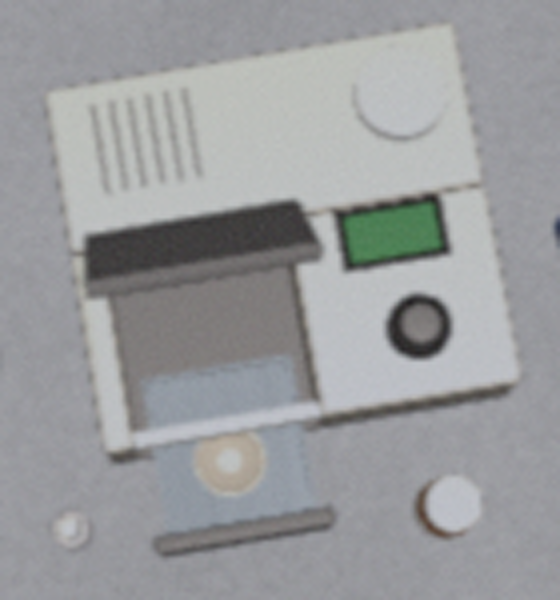

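The crop shows the white dish with a tan rim on the tray at crop (229,462). The panel spans crop (157,545) to (333,515), the button is at (420,325), and the lid's free edge runs (88,287) to (320,250).

```bash
python3 - <<'E'
from h import *
import json
f=lambda x,y,z:ray("top",230+x/4-.4,125+y/4-.4,z)
P=np.array([f(48,93,.085),f(453,27,.085),f(518,380,.085),f(110,452,.085)])[:,:2]
Q=np.array([[160,120],[160,-150],[-80,-150],[-80,120]])/1000
pc,qc=P.mean(0),Q.mean(0);p=(P-pc)@[1,1j];q=(Q-qc)@[1,1j]
s=(np.conj(q)*p).sum();yaw=np.angle(s);print("yaw",np.degrees(yaw),"scale",abs(s)/(abs(q)**2).sum())
R=np.array([[np.cos(yaw),-np.sin(yaw)],[np.sin(yaw),np.cos(yaw)]]);o=pc-R@qc
print("origin",o,"resid mm",((o+Q@R.T-P)*1000).round(1).tolist())
json.dump([*o,yaw],open("an.json","w"))
A=lambda w:((w[:2]-o)@R*1000).round(1)
for n,c in dict(panL=(157,548,.068),panR=(333,518,.068),dish=(229,462,.035),button=(420,325,.095),lidL=(88,287,.205),lidR=(320,250,.205),jar=(451,505,.065),vial=(72,530,.05),petri=(398,95,.099)).items():
    w=f(*c);print(n,w.round(4),"an",A(w))
E
```

```text
yaw 9.384486085280622 scale 0.9787674919015563
origin [ 0.60462495 -0.01011897] resid mm [[1.3, 2.3], [3.5, -1.5], [-2.5, -4.4], [-2.3, 3.6]]
panL [0.4485 0.0626 0.068 ] an [-142.2   97.2]
panR [ 0.467  -0.0495  0.068 ] an [-142.3  -16.4]
dish [0.5057 0.0164 0.035 ] an [-93.3  42.2]
button [ 0.5868 -0.1045  0.095 ] an [-33.  -90.2]
lidL [0.5939 0.0978 0.205 ] an [  7.  108.2]
lidR [ 0.6147 -0.0366  0.205 ] an [  5.6 -27.8]
jar [ 0.475 -0.125  0.065] an [-146.6  -92.2]
vial [0.461  0.1181 0.05  ] an [-120.8  149.9]
petri [ 0.7347 -0.0929  0.099 ] an [ 114.9 -102.9]
```

Fit: analyser yaw is 9.4° and its origin is at (0.605, -0.010). The tray face is 50 mm out, and the panel width measures 113 mm against the stated 116. The lid stands at about 1.2 rad. First move: close the fingers and turn them square to the analyser.

Emit:
{"op": "move_arm", "data": {
  "targets": [
    [[0,0,0,-0.535],[0,0,0,-0.535],[0,0,0,-0.535],[0,0,0,-0.535],[0,0,0,-0.535],[0,0,0,-0.535],[0,0,0,-0.535],[0,0,0,-0.535]]
  ],
  "fingers": 1
}}

```text
time: 1.1
position: [0.2151, 0.5863, 0.2173]
eef_rot: [-179.9, -0.0, -170.6]
force: [0.1, -0.4, 0.5]
opening: -0.0
finger_force: 0.0
```

Emit:
{"op": "move_arm", "data": {
  "targets": [
    [[-0.15,-0.95,0,0],[-0.15,-0.95,0,0],[-0.15,-0.95,0,0],[-0.15,-0.95,0,0],[-0.15,-0.95,0,0],[-0.15,-0.95,0,0],[-0.15,-0.95,0,0],[-0.15,-0.95,0,0]]
  ]
}}

```text
time: 2.1
position: [0.2639, 0.4394, 0.2182]
eef_rot: [180.0, 0.0, -170.7]
force: [-0.9, -0.1, 0.3]
opening: -0.0001
finger_force: 0.0
```

Emit:
{"op": "move_arm", "data": {
  "targets": [
    [[-0.15,-0.95,0,0],[-0.15,-0.95,0,0],[-0.15,-0.95,0,0],[-0.15,-0.95,0,0],[-0.15,-0.95,0,0],[-0.15,-0.95,0,0],[-0.15,-0.95,0,0],[-0.15,-0.95,0,0]]
  ]
}}

```text
time: 3.1
position: [0.312, 0.2933, 0.2181]
eef_rot: [180.0, 0.0, -170.7]
force: [-0.6, 0.3, 0.2]
opening: -0.0001
finger_force: 0.0
```

Emit:
{"op": "move_arm", "data": {
  "targets": [
    [[-0.15,-0.95,0,0],[-0.15,-0.95,0,0],[-0.15,-0.95,0,0],[-0.15,-0.95,0,0],[-0.15,-0.95,0,0],[-0.15,-0.95,0,0],[-0.15,-0.95,0,0],[-0.15,-0.95,0,0]]
  ]
}}

```text
time: 4.1
position: [0.3599, 0.1471, 0.2181]
eef_rot: [-180.0, 0.0, -170.7]
force: [-0.7, 0.2, -0.5]
opening: 0.0002
finger_force: 0.0
```

Emit:
{"op": "move_arm", "data": {
  "targets": [
    [[-0.15,-0.95,0,0],[-0.15,-0.95,0,0],[-0.15,-0.95,0,0],[-0.15,-0.95,0,0],[-0.15,-0.95,0,0],[-0.15,-0.95,0,0],[-0.15,-0.95,0,0],[-0.15,-0.95,0,0]]
  ]
}}

```text
time: 5.1
position: [0.4079, 0.001, 0.2181]
eef_rot: [-180.0, 0.0, -170.7]
force: [-0.6, 0.5, 0.1]
opening: -0.0
finger_force: 0.0
```

Emit:
{"op": "move_arm", "data": {
  "targets": [
    [[0,0,1,0],[0,0,1,0],[0,0,1,0],[0,0,1,0],[0,0,1,0],[0,0,1,0],[0,0,1,0],[0,0,1,0]]
  ]
}}

```text
time: 6.1
position: [0.4079, 0.0016, 0.0577]
eef_rot: [-180.0, 0.0, -170.7]
force: [0.2, 0.2, -0.0]
opening: 0.0001
finger_force: 0.0
```

Emit:
{"op": "move_arm", "data": {
  "targets": [
    [[-0.4,0,0,0],[-0.4,0,0,0],[-0.4,0,0,0],[-0.3,0,0,0],[-0.3,0,0,0],[-0.3,0,0,0],[-0.3,0,0,0],[-0.3,0,0,0]]
  ]
}}

```text
time: 7.1
position: [0.4617, 0.0109, 0.0581]
eef_rot: [-180.0, -0.0, -170.7]
force: [0.1, 0.2, 0.3]
opening: -0.0001
finger_force: 0.0
```

```bash
python3 - <<'E'
from plant import capture
import cv2,numpy as np
a=capture("top")[125:275,230:370,::-1];b=capture("side")[150:300,190:360,::-1]
r=lambda i:cv2.resize(cv2.convertScaleAbs(i,alpha=1.3),(400,400),interpolation=cv2.INTER_CUBIC)
cv2.imwrite("pics/c1.png",np.hstack([r(a),r(b)]))
E
```

```text
(no output)
```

View pics/c1.png

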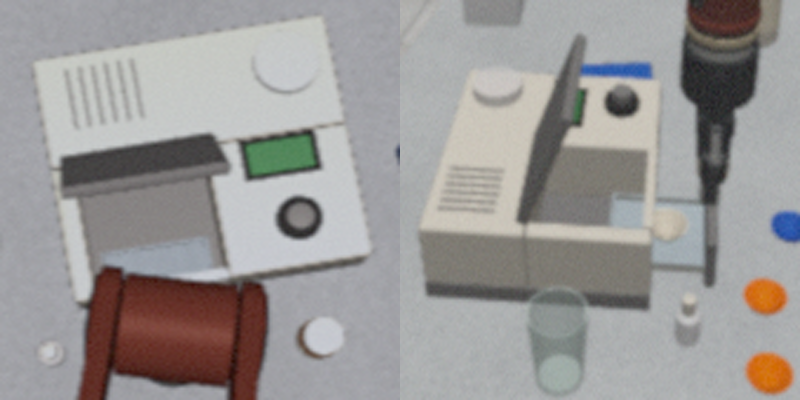

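In the side crop the fingers are at the panel (crop 710,200), just touching or about to touch. The dish sits on the tray at (668,222) and the lid is open. I'll keep pushing.

Emit:
{"op": "move_arm", "data": {
  "targets": [
    [[-0.25,0,0,0],[-0.25,0,0,0],[-0.25,0,0,0],[-0.25,0,0,0],[-0.2,0,0,0],[-0.2,0,0,0],[-0.2,0,0,0],[-0.2,0,0,0]]
  ]
}}

```text
time: 8.2
position: [0.4971, 0.0167, 0.0581]
eef_rot: [180.0, -0.0, -170.7]
force: [0.7, -0.9, -0.6]
opening: 0.0003
finger_force: 0.0
```

Emit:
{"op": "move_arm", "data": {
  "targets": [
    [[-0.1,0,0,0],[-0.1,0,0,0],[-0.1,0,0,0],[-0.1,0,0,0],[-0.1,0,0,0],[0,0,0,0],[0,0,0,0],[0,0,0,0]]
  ]
}}

```text
time: 9.2
position: [0.5066, 0.0183, 0.0581]
eef_rot: [180.0, -0.0, -170.7]
force: [-0.8, 0.7, -0.0]
opening: 0.0001
finger_force: 0.0
```

Emit:
{"op": "move_arm", "data": {
  "targets": [
    [[-0.1,0,0,0],[-0.1,0,0,0],[-0.1,0,0,0],[-0.05,0,0,0],[0,0,0,0],[0,0,0,0],[0,0,0,0],[0,0,0,0]]
  ]
}}

```text
time: 10.2
position: [0.5088, 0.0189, 0.0574]
eef_rot: [180.0, -0.7, -170.7]
force: [-11.4, -3.3, 9.0]
opening: -0.0001
finger_force: 5.7
```

```bash
python3 - <<'E'
from plant import capture
import cv2,numpy as np
a=capture("top")[125:275,230:370,::-1];b=capture("side")[170:270,240:340,::-1]
r=lambda i:cv2.resize(cv2.convertScaleAbs(i,alpha=1.3),(400,400),interpolation=cv2.INTER_CUBIC)
cv2.imwrite("pics/c2.png",np.hstack([r(a),r(b)]))
E
```

```text
(no output)
```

View pics/c2.png

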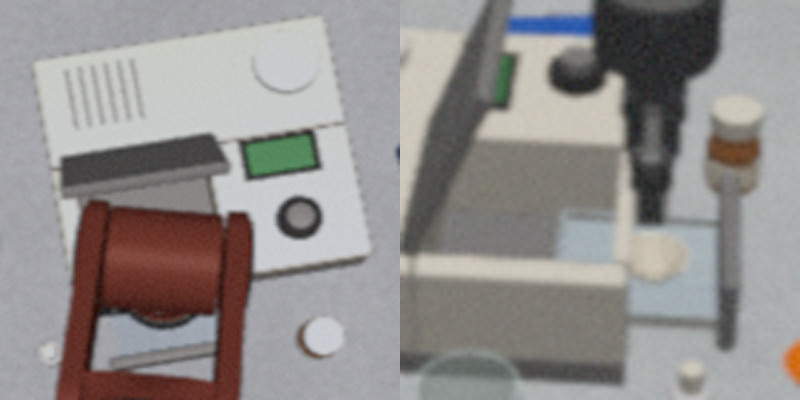

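The fingers have passed over the panel, which hasn't moved, and now press the case front. So the tips are higher than I assumed. I'll check this by projecting the TCP into the images.

```bash
python3 - <<'E'
from plant import manip,camera_info
import numpy as np
s=manip.read_state();p=s['position'];print(p,s['force'],s['q'])
for n in("top","side"):
    c=camera_info(n)
    for dz in(-.011,0,.02,.03,.1):
        for d in((0,0),):
            X=np.array(c['R'])@(p+[0,0,dz])+c['t'];u=np.array(c['camera_matrix'])@X;u=u[:2]/u[2];print(n,dz,u.round(1), ((u-[240,170])*4+[400,0]).round() if n=="side" else "")
c=camera_info("wrist");R=np.array(c['R']);print("wristcam",-R.T@c['t'],R.round(2).tolist())
E
```

```text
[0.50880275 0.01886234 0.05736673] [-10.02128853  -3.02120423   8.13108626] [  -5.69618005   10.52429781  113.93841295   -0.15851419   56.1999219
 -104.9338085 ]
top -0.011 [285.9 238.6] 
top 0 [285.9 238.2] 
top 0.02 [285.9 237.5] 
top 0.03 [285.9 237.2] 
top 0.1 [285.9 234.7] 
side -0.011 [301.3 232. ] [645. 248.]
side 0 [301.5 228.7] [646. 235.]
side 0.02 [301.8 222.7] [647. 211.]
side 0.03 [301.9 219.6] [648. 198.]
side 0.1 [303.  196.7] [652. 107.]
wristcam [0.43296753 0.00517866 0.21386964] [[-0.16, 0.99, 0.0], [0.94, 0.15, 0.3], [0.29, 0.05, -0.96]]
```

The projection puts the visible tip at about z=0.07, so the tips cleared the 68 mm panel. I'll lift, go back, and come in lower.

Emit:
{"op": "move_arm", "data": {
  "targets": [
    [[0.3,0,-0.5,0],[0.2,0,-0.5,0],[0,0,-0.5,0],[1,0,-0.5,0],[1,0,0,0],[1,0,0,0],[1,0,0,0],[1,0,0,0]]
  ]
}}

```text
time: 11.3
position: [0.4054, 0.0015, 0.099]
eef_rot: [-180.0, 0.1, -170.7]
force: [1.0, -0.4, -0.1]
opening: -0.0004
finger_force: 0.0
```

Emit:
{"op": "move_arm", "data": {
  "targets": [
    [[0,0,0.6,0],[0,0,0.6,0],[0,0,0.6,0],[0,0,0.6,0],[0,0,0.5,0],[0,0,0.4,0],[0,0,0,0],[0,0,0,0]]
  ]
}}

```text
time: 12.3
position: [0.4054, 0.0016, 0.0323]
eef_rot: [-180.0, 0.0, -170.7]
force: [0.0, 0.3, -0.2]
opening: -0.0001
finger_force: 0.0
```

```bash
python3 - <<'E'
from plant import capture
import cv2,numpy as np
a=capture("top")[125:275,230:370,::-1];b=capture("side")[170:270,240:340,::-1]
r=lambda i:cv2.resize(cv2.convertScaleAbs(i,alpha=1.3),(400,400),interpolation=cv2.INTER_CUBIC)
cv2.imwrite("pics/c3.png",np.hstack([r(a),r(b)]))
E
```

```text
(no output)
```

View pics/c3.png

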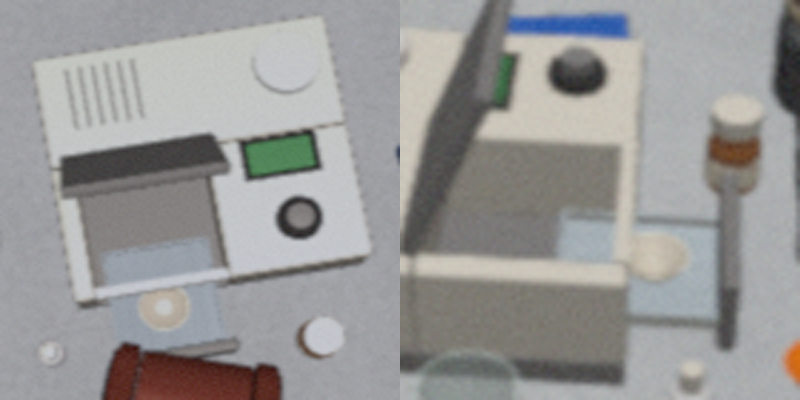

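The dish and tray haven't moved (dish at crop (163,308), panel at (730,260)), and the hand is back in front. I'll push at the lower height and watch the force.

Emit:
{"op": "move_arm", "data": {
  "targets": [
    [[-0.4,0,0,0],[-0.4,0,0,0],[-0.4,0,0,0],[-0.3,0,0,0],[-0.25,0,0,0],[-0.25,0,0,0],[-0.25,0,0,0],[-0.25,0,0,0]]
  ]
}}

```text
time: 13.4
position: [0.4542, 0.0098, 0.0319]
eef_rot: [180.0, -0.1, -170.7]
force: [-0.7, -0.3, 1.0]
opening: -0.0
finger_force: 0.8
```

Emit:
{"op": "move_arm", "data": {
  "targets": [
    [[-0.25,0,0,0],[-0.25,0,0,0],[-0.25,0,0,0],[-0.25,0,0,0],[-0.25,0,0,0],[-0.25,0,0,0],[-0.2,0,0,0],[-0.1,0,0,0]]
  ]
}}

```text
time: 14.4
position: [0.4904, 0.0155, 0.0322]
eef_rot: [-180.0, 0.0, -170.7]
force: [-2.4, 0.5, -0.5]
opening: 0.0
finger_force: 0.8
```

Emit:
{"op": "move_arm", "data": {
  "targets": [
    [[-0.1,0,0,0],[-0.1,0,0,0],[-0.1,0,0,0],[-0.1,0,0,0],[-0.1,0,0,0],[0,0,0,0],[0,0,0,0],[0,0,0,0]]
  ]
}}

```text
time: 15.4
position: [0.497, 0.0167, 0.032]
eef_rot: [180.0, -0.4, -170.7]
force: [-8.9, -2.3, 8.0]
opening: -0.0003
finger_force: 4.5
```

The force rose to 9 N with the TCP where the home position predicts, so the tray is home. Next I back off, go up over the lid, and come down behind it.

Emit:
{"op": "move_arm", "data": {
  "targets": [
    [[1,0,0,0],[1,0,0,0],[0,0,-1,0],[0,0,-1,0],[0,0,-1,0],[0,0,-1,0],[0,0,-1,0],[0,0,-1,0]]
  ]
}}

```text
time: 16.4
position: [0.4617, 0.0105, 0.1536]
eef_rot: [-179.9, 0.2, -170.7]
force: [-0.2, -0.0, -0.8]
opening: -0.0002
finger_force: 0.0
```

Emit:
{"op": "move_arm", "data": {
  "targets": [
    [[0,0,-1,0],[0,0,-1,0],[0,0,-1,0],[0,0,-1,0],[0,0,-1,0],[0,0,-1,0],[0,0,-0.5,0],[-1,0,0,0]]
  ]
}}

```text
time: 17.4
position: [0.481, 0.0137, 0.2837]
eef_rot: [-179.9, 0.2, -170.8]
force: [-0.5, 0.5, 0.5]
opening: -0.0001
finger_force: 0.0
```

Emit:
{"op": "move_arm", "data": {
  "targets": [
    [[-1,0,0,0],[-1,0,0,0],[-1,0,0,0],[-1,0,0,0],[-1,0,0,0],[-1,0,0,0],[-1,0,0,0],[-1,0,0,0]]
  ]
}}

```text
time: 18.4
position: [0.6389, 0.0398, 0.2816]
eef_rot: [-180.0, 0.0, -170.7]
force: [0.4, 0.6, 0.6]
opening: 0.0002
finger_force: 0.0
```

```bash
cat > look.py <<'E'
import sys,json
from plant import manip,capture
import cv2,numpy as np
s=manip.read_state();o=json.load(open("an.json"));d=s['position'][:2]-o[:2];c,k=np.cos(o[2]),np.sin(o[2])
print("an",(c*d[0]+k*d[1]).round(4),(-k*d[0]+c*d[1]).round(4),"z",s['position'][2],s['force'],s['time'])
a=capture("top")[125:275,230:370,::-1];b=capture("side")[140:260,200:340,::-1]
r=lambda i:cv2.resize(cv2.convertScaleAbs(i,alpha=1.3),(400,400),interpolation=cv2.INTER_CUBIC)
cv2.imwrite(f"pics/{sys.argv[1]}.png",np.hstack([r(a),r(b)]))
E
python3 look.py c4
```

```text
an 0.042 0.0436 z 0.2816109647188718 [0.43757544 0.56090789 0.5632866 ] 18.4
```

View pics/c4.png

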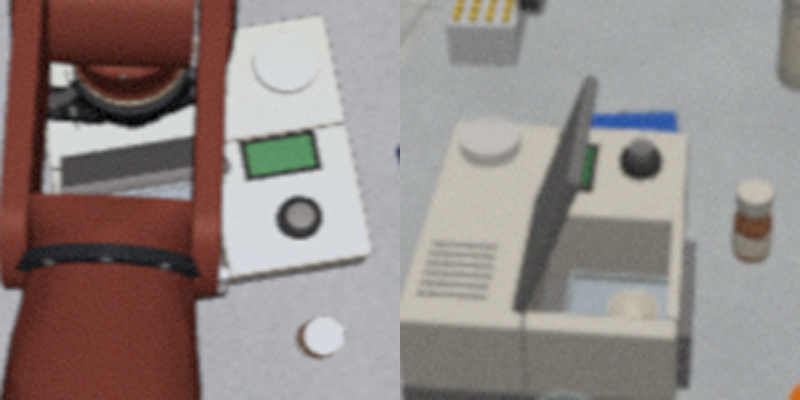

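The tray is home: the panel is against the case at (687,310), the dish is inside at (632,303), and the lid still stands. Now I go behind the lid and down.

Emit:
{"op": "move_arm", "data": {
  "targets": [
    [[-0.7,0,0,0],[-0.6,0,0,0],[0,0,1,0],[0,0,1,0],[0,0,1,0],[0,0,1,0],[0,0,1,0],[0,0,0.5,0]]
  ]
}}

```text
time: 19.5
position: [0.6626, 0.0439, 0.1698]
eef_rot: [180.0, -0.2, -170.7]
force: [-0.4, 0.6, 0.3]
opening: 0.0002
finger_force: 0.0
```

Emit:
{"op": "move_arm", "data": {
  "targets": [
    [[0.5,0,0,0],[0.5,0,0,0],[0.5,0,0,0],[0.5,0,0,0],[0.5,0,0.1,0],[0.4,0,0.15,0],[0.4,0,0.2,0],[0.4,0,0.2,0]]
  ]
}}

```text
time: 20.5
position: [0.5902, 0.0319, 0.1588]
eef_rot: [-180.0, 0.0, -170.7]
force: [2.0, 1.2, 0.4]
opening: -0.0004
finger_force: 0.9
```

Emit:
{"op": "move_arm", "data": {
  "targets": [
    [[0.2,0,0.25,0],[0.2,0,0.25,0],[0.15,0,0.3,0],[0.15,0,0.3,0],[0.1,0,0.3,0],[0.1,0,0.3,0],[0.1,0,0.3,0],[0.1,0,0.3,0]]
  ]
}}

```text
time: 21.5
position: [0.5686, 0.0284, 0.1125]
eef_rot: [180.0, -0.0, -170.7]
force: [0.4, -0.0, 1.5]
opening: 0.0001
finger_force: 1.0
```

Emit:
{"op": "move_arm", "data": {
  "targets": [
    [[0.1,0,0.25,0],[0.1,0,0.25,0],[0.1,0,0.2,0],[0.05,0,0.15,0],[0,0,0.15,0],[0,0,0.15,0],[0,0,0.1,0],[0,0,0,0]]
  ]
}}

```text
time: 22.5
position: [0.5617, 0.0273, 0.0876]
eef_rot: [180.0, -0.0, -170.7]
force: [0.8, 0.7, -0.5]
opening: 0.0002
finger_force: 0.0
```

Emit:
{"op": "move_arm", "data": {
  "targets": [
    [[0,0,0.1,0],[0,0,0.1,0],[0,0,0.1,0],[0,0,0.05,0],[0,0,0.05,0],[0,0,0,0],[0,0,0,0],[0,0,0,0]]
  ]
}}

```text
time: 23.5
position: [0.5618, 0.0272, 0.0837]
eef_rot: [180.0, -0.1, -170.7]
force: [-9.8, 0.1, 19.5]
opening: -0.0
finger_force: 9.8
```

19.5 N at the level where the lid should be shut. I'll lift, move over the button, and check.

Emit:
{"op": "move_arm", "data": {
  "targets": [
    [[0,0,-1,0],[0,0,-1,0],[0,0,-1,0],[0,0,0,0],[0,-1,0,0],[0,-1,0,0],[0,-1,0,0],[0,-1,0,0]]
  ]
}}

```text
time: 24.5
position: [0.5749, -0.0536, 0.1396]
eef_rot: [180.0, -0.0, -170.8]
force: [0.2, -0.3, 0.4]
opening: -0.0
finger_force: 0.0
```

Emit:
{"op": "move_arm", "data": {
  "targets": [
    [[0,-1,0,0],[0,-1,0,0],[0,-0.7,0,0],[0,0,0,0],[0,0,0,0],[0,0,0,0],[0,0,0,0],[0,0,0,0]]
  ]
}}

```text
time: 25.5
position: [0.5836, -0.1046, 0.1401]
eef_rot: [-180.0, 0.0, -170.7]
force: [0.8, 0.5, -0.8]
opening: 0.0003
finger_force: 0.0
```

```bash
python3 look.py c5
```

```text
an -0.0362 -0.0898 z 0.14014440113231813 [ 0.78743002  0.51529451 -0.8071407 ] 25.5
```

View pics/c5.png

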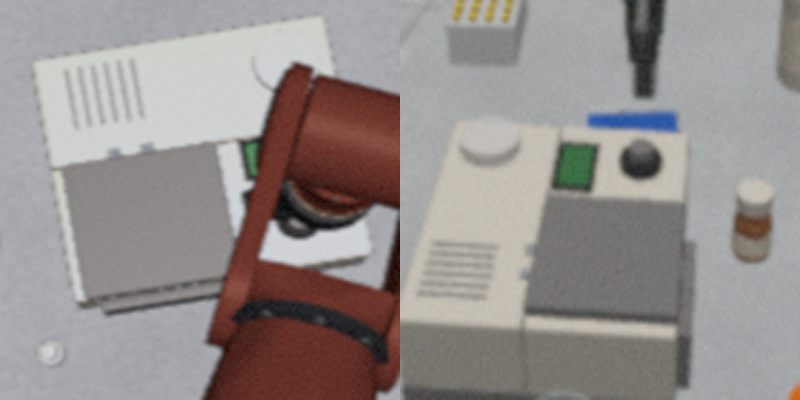

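The lid lies flat and the tray panel is in place. The hand is above the button (side crop (640,155)). Descending slowly.

Emit:
{"op": "move_arm", "data": {
  "targets": [
    [[-0.15,0,0.4,0],[0,0,0.4,0],[0,0,0.3,0],[0,0,0.2,0],[0,0,0.2,0],[0,0,0.1,0],[0,0,0,0],[0,0,0,0]]
  ]
}}

```text
time: 26.6
position: [0.5867, -0.1046, 0.1084]
eef_rot: [-180.0, 0.0, -170.7]
force: [0.9, -0.3, -0.1]
opening: -0.0001
finger_force: 0.0
```

Emit:
{"op": "move_arm", "data": {
  "targets": [
    [[0,0,0.1,0],[0,0,0.1,0],[0,0,0.1,0],[0,0,0.1,0],[0,0,0,0],[0,0,0,0],[0,0,0,0],[0,0,0,0]]
  ]
}}

```text
time: 27.6
position: [0.5866, -0.1045, 0.1002]
eef_rot: [-180.0, 0.0, -170.7]
force: [0.6, 0.5, 0.3]
opening: 0.0
finger_force: 0.0
```

Emit:
{"op": "move_arm", "data": {
  "targets": [
    [[0,0,0.1,0],[0,0,0.1,0],[0,0,0.1,0],[0,0,0.1,0],[0,0,0,0],[0,0,0,0],[0,0,0,0],[0,0,0,0]]
  ]
}}

```text
time: 28.6
position: [0.5865, -0.1045, 0.0922]
eef_rot: [180.0, -0.0, -170.7]
force: [-1.6, 1.4, 2.4]
opening: -0.0002
finger_force: 1.2
```

Emit:
{"op": "move_arm", "data": {
  "targets": [
    [[0,0,0.1,0],[0,0,0.1,0],[0,0,0.1,0],[0,0,0,0],[0,0,0,0],[0,0,0,0],[0,0,0,0],[0,0,0,0]]
  ]
}}

```text
time: 29.6
position: [0.5867, -0.1045, 0.0878]
eef_rot: [180.0, -0.0, -170.7]
force: [-5.9, 1.0, 10.8]
opening: -0.0005
finger_force: 5.4
```

Emit:
{"op": "move_arm", "data": {
  "targets": [
    [[0,0,0.1,0],[0,0,0.1,0],[0,0,0,0],[0,0,0,0],[0,0,0,0],[0,0,0,0],[0,0,0,0],[0,0,0,0]]
  ]
}}

```text
time: 30.6
position: [0.5868, -0.1046, 0.0875]
eef_rot: [180.0, -0.1, -170.7]
force: [-12.4, 3.3, 26.9]
opening: 0.0003
finger_force: 13.4
```

The stop is stiff after at least 4.5 mm of spring travel, so the button is fully down. I'll take the hand away and do a final check.

Emit:
{"op": "move_arm", "data": {
  "targets": [
    [[0,0,-0.5,0],[0,0,-1,0],[0,0,-1,0],[0,0,-1,0],[0,0,-1,0],[0,0,-1,0],[0,0,-1,0],[0,0,-1,0]]
  ]
}}

```text
time: 31.6
position: [0.5865, -0.1045, 0.2335]
eef_rot: [-180.0, 0.0, -170.7]
force: [0.2, -0.2, -0.2]
opening: -0.0003
finger_force: 0.0
```

Emit:
{"op": "move_arm", "data": {
  "targets": [
    [[1,0,0,0],[1,0,0,0],[1,0,0,0],[1,0,0,0],[1,0,0,0],[1,0,0,0],[1,0,0,0],[0,0,0,0]]
  ]
}}

```text
time: 32.6
position: [0.4477, -0.1272, 0.2326]
eef_rot: [-180.0, 0.0, -170.8]
force: [-0.2, -0.2, 0.3]
opening: -0.0
finger_force: 0.0
```

```bash
python3 look.py c6
```

```text
an -0.1739 -0.0899 z 0.2326426886294553 [-0.15744322 -0.18892476  0.34689256] 32.6
```

View pics/c6.png

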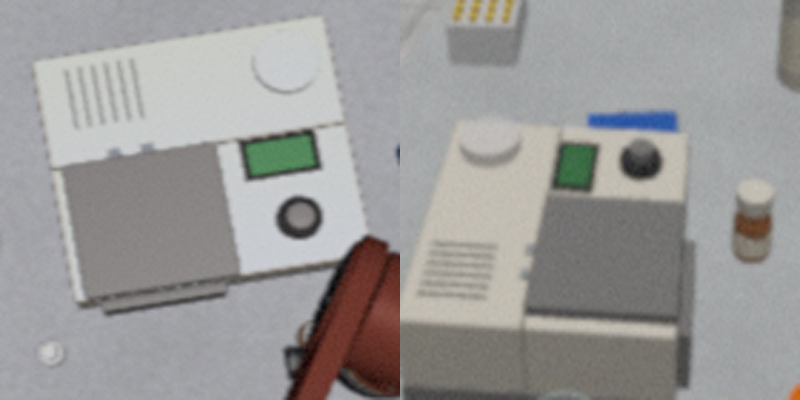

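The lid is flat, the tray panel is against the case at (165,300), the button is up at (300,217), and the bystanders in view haven't moved. Handing in.

```bash
python3 -c "
from plant import job;print(job.finish_job())"
```

```text
the job is handed in; nothing more can be done
None
```

I pushed the tray home, shut the lid, pressed the start button to its stop, took the hand clear and handed the job in at about 33 s. On the first push the fingers passed over the panel and pressed the case front at about 11 N, with no visible movement of tray or dish. The hand-in returned no verdict.

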